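# Pack out and wedge a beat meter in the service cradle

## Robot

A 6-joint arm with a two-finger parallel gripper is mounted at the origin on the work surface; the furniture and walls round the work are solid. World frame = base frame: x ahead of the robot, y to its left, z up, the work surface at z = 0. Lengths are in m, angles in rad, forces in N, time in s.
With the tool pointing down it reaches from about 0.3 to 0.875 m from the base axis. Payload 6.4 kg.
Tool frame: the origin (TCP) lies at the centre of the arm's flange, where the gripper is bolted on; the fingertips stand 173 mm ahead of it and the grasp point (between the pads) lies 155 mm ahead of it; z points along the fingers, x is the direction in which the jaws open and shut, and the axes are right-handed (so a half turn about z gives the same grasp; the last joint's range is limited). The gripper opens to 85 mm and grips with 20 to 120 N. Pads are 22 mm wide; open, the fingers measure 114 mm over their backs; the gripper's body (76 mm by 85 mm) begins 54 mm behind the grasp point. The pads swing forward as they close: fully open they stand 13 mm farther back than shut.
Start: joints at [-1.431, 0.181, 1.607, -0, 1.354, -0.206], TCP at [0.195, -0.541, 0.405] pointing down, gripper open.
Joint ranges: [-2.99, 2.99], [-0.89, 2.07], [0.3, 2.58], [-1.14, 4.28], [0, 2.63], [-3.12, 3.12]. Speed limits (rad/s): [2.57, 2.57, 3.01, 3.14, 3.14, 3.14].

## Interface

Orientations are given as a unit quaternion [w, x, y, z].
In Python, from bench import ctrl gives the robot as it stands. The module is installed in compiled form; this text tells all that it offers.
- The arm moves only by the tool move_arm, never from a script. Its argument "moves" is a list of rows, each an object of numbers: "gripper": the opening in per cent of the stroke, from 0 (shut) to 100 (fully open); "x", "y", "z": the shift along the tool's x, y, z in cm; "roll": the turn about the tool's z in degrees. In form: [{"gripper": .., "x": .., "y": .., "z": .., "roll": ..}, ...]. A call has 1 to 5 rows; each row shifts and turns the commanded pose from where the row before left it, along the tool's axes as they then stand; what a row does not reach is not made up. A row lasts 1/8 s, in which the tool goes at most 62.5 mm and 10.7 degrees, less where a joint would pass 70% of its speed; a pose out of reach is approached as far as the arm can. A call is refused whole if a number of a shift passes 6.25 or a number of a turn 10.7, either way. A call with a gripper value outside its range is refused whole. The fingers move at their own pace and stop on an object; the grip force is fixed at half the most. Time passes only in rows, so rows that do not move let the fingers close. It gives the time, the measured TCP pose, the force and the opening at its end, in the units of the state.
- ctrl.get_obs(): the state, without advancing time (a new reading comes with each control period).
- ctrl.camera(name): name is "scene" or "side" or "wrist"; returns a dict with "img" (480x640x3 uint8, red, green, blue), "fx", "fy", "cx", "cy" (pixels), "world_from_camera" (4x4, takes a point from camera to world coordinates); the wrist camera has in their place "tool_from_camera" (4x4, takes a point from camera to tool coordinates, whose origin is the TCP and whose axes are the tool frame's). Camera axes: x right, y up, looking along -z (the intrinsics and any distortion apply to the point x, -y, -z); pixel columns grow to the right and rows downward; lengths in m; the calibration is good to about 2 mm. A picture is of the moment at which its call begins: read the wrist's pose just before it. There is no depth.
- ctrl.hand_in(): hands the job in, once; it reports no verdict.
The state is a dict: "time_s": time; "q": joint angles; "dq": joint speeds; "joint_efforts": joint torques, N m; "eef_pos": TCP position; "eef_rot": TCP orientation; "wrist_force": force on the tool from outside, world axes, zero at the start; "torque": the same for the moment, N m; "opening": opening from 0.0 (shut) to 1.0 (fully open).
Only numpy, scipy, OpenCV 4.12 (cv2) and the standard library are available. Lean on these libraries where they do the work, as an engineer would, in place of code of your own. Each camera call takes 0.05 s, during which the arm holds its last target. There are 200 camera calls.

## Task

The beat meter is to be opened: set it upright in the aluminium cradle with a long side against the two steel pins, then stand packers from the black rack, one after another, upright and close against it in the gap before the blue stop, until the wooden wedge, pushed down between the last packer and the stop, slope against slope, jams tight part way; if it sinks to the plate it needs another packer, and spare packers stay in the rack. Finish while holding: keep gripping the wedge and pressing it firmly down, so that the row stays clamped against the pins while I undo the screws. Leave the jar, oil bottle and eye loupe alone.

Things in the scene. Friction and masses are not known exactly. Their poses are not given: they have to be found in the camera images.
- cradle: Fixed aluminium service cradle, plate 160 (x) x 124 (y) x 12 mm. Origin: centre of underside, z up; things stand on its upper face, z = 12 mm. The row lies along x, from -x to +x: pins, meter, packers, wedge, stop, all about y = 0. Lips 8 mm high with inner sides at y = +-51.5 mm (x -50 to -6 mm) take the meter's 94 mm length between them.
- datum_pins: Two upright steel pins, 12 mm diameter, 26 mm high above the plate, fixed to the cradle at cradle x = -56, y = +-32 mm (a finger fits between them). They touch the plane cradle x = -50 mm, where the meter's long side is to lie. Same origin and axes as the cradle.
- stop: Blue stop block bolted to the cradle, 60 mm wide (y), 42 mm deep (x), 48 mm high, at cradle y = 0, x = 9 to 26 mm (differs each time). Origin: middle of the lower edge of its face towards the meter, at plate height; axes as the cradle's. That face slopes away from the meter by 0.38 mm per mm of height.
- beat_meter: Pocket beat meter, loose, 0.15 to 0.29 kg: body 42 (x) x 94 (y) x 34 mm high, on top a black dial 26 mm across, 9 mm high (at x = 1, y = -24 mm). Origin: on its underside; the body spans x = -20 to +22, y = -47 to +47 mm, z up. Starts on the desk; take it across its 42 mm width. Either long side may face the pins.
- packer_1: Aluminium packing plate, loose, 55 g, 10 mm thick (x), 40 mm wide (y), 50 mm high, 10 mm hole near its top. Origin: centre of its foot, z up. Starts upright in the rack, 16 mm deep in a slot; take it across its 40 mm width near the top. Set down upright it stands by itself on its 10 mm edge.
- packer_2: Another packing plate, the same as packer_1.
- packer_3: Another packing plate, the same as packer_1.
- wedge: Wooden wedge, loose, 70 g, 40 mm wide (y), 72 mm high. Origin: centre of its 16 mm thick foot, z up. Its -x face (x = -8 mm) is upright; its +x face slopes outwards 0.38 mm per mm up to z = 50 mm, like the stop; the head above (x -8 to +27 mm) is taken across its 40 mm width. Its x axis goes along the cradle's. Needs 1 or 2 packers to jam, foot 1 to 30 mm above the plate; press with 15 to 25 N.
- rack: Fixed black plastic rack, 150 (x) x 62 (y) x 24 mm high. Origin: centre of its underside, z up. Packers stand in 12 mm slots across it at x = -56, -26 and +4 mm, the wedge in a wider recess (wedge origin at x = 46 mm, same axes as the rack); slot floors are at z = 8 mm.
- parts_jar: Bystander: clear jar of small parts with a cream and gold lid, 89 mm across, 70 mm high. Origin under its centre.
- oil_bottle: Bystander: white oil bottle with a pointed spout, 44 mm across, 112 mm high. Origin under its centre.
- eye_loupe: Bystander: black eye loupe, 34 mm across, 28 mm high. Origin under its centre.

How it is judged:
By the outcome, as a careful person would: the job done as asked, in the order asked, and still so for the second after the job is handed in, while the arm keeps its last pose, push and grip.
It also fails if it takes over 72 s, if anything falls off the work surface, if the arm or the gripper's body presses on something with over 40 N, if the wrist force passes 120 N, or if a joint passes its speed limit or range.

## Working session

There is one attempt and no reset: what is moved stays moved. The work goes in short steps, Python scripts to look and compute and a tool call to move; the robot and the scene stay as the last step left them, time stands still between calls to the robot, and variables do not carry over. Pictures are saved under pics/ and viewed, about 8 in all and at most 12, crops included, and the job is handed in when it is done.

Besides the shell and the picture viewer there is one more tool, called after "Call:" as name(argument=value, ...), one argument or row to a line, values as JSON. move_arm: Moves the arm, as the interface text tells. Its arguments: {"type":"object","properties":{"moves":{"type":"array","items":{"type":"object","properties":{"gripper":{"type":"number"},"x":{"type":"number"},"y":{"type":"number"},"z":{"type":"number"},"roll":{"type":"number"}}}}},"required":["moves"]}

```bash
mkdir -p pics
cat > h.py <<'E'
import numpy as np,cv2,json
from bench import ctrl
from scipy.spatial.transform import Rotation as R
def T():
    o=ctrl.get_obs();M=np.eye(4);w,x,y,z=o["eef_rot"];M[:3,:3]=R.from_quat([x,y,z,w]).as_matrix();M[:3,3]=o["eef_pos"];return M
def cam(n,fn=None):
    M=T();c=ctrl.camera(n)
    W=np.array(c["world_from_camera"]) if n!="wrist" else M@np.array(c["tool_from_camera"])
    if fn: cv2.imwrite("pics/"+fn+".png",c["img"][:,:,::-1])
    K=dict(fx=c["fx"],fy=c["fy"],cx=c["cx"],cy=c["cy"],W=W.tolist(),keys=[k for k in c if k!="img"])
    json.dump(K,open("pics/%s.json"%(fn or n),"w"));return c,K
def ray(K,u,v,z):
    W=np.array(K["W"]);d=W[:3,:3]@np.array([(u-K["cx"])/K["fx"],-(v-K["cy"])/K["fy"],-1]);return W[:3,3]+d*(z-W[2,3])/d[2]
def proj(K,p):
    W=np.array(K["W"]);q=W[:3,:3].T@(np.array(p)-W[:3,3]);return K["cx"]-K["fx"]*q[0]/q[2],K["cy"]+K["fy"]*q[1]/q[2]
def L(n): return json.load(open("pics/%s.json"%n))
E
python3 - <<'E'
from h import *
for n in("scene","side","wrist"):
    c,K=cam(n,n+"0");print(n,K)
print(ctrl.get_obs())
E
```

```text
scene {'fx': 546.604008998497, 'fy': 546.604008998497, 'cx': 322.81742738901244, 'cy': 239.49972822515278, 'W': [[-0.6767769885639326, 0.32754135626949554, -0.6593099177803059, -0.08179167669356041], [-0.7361693479318318, -0.3074916209241072, 0.6029125925265508, 0.6531103971003716], [-0.0052534670415018804, 0.89340112099471, 0.449229159883282, 0.4775796282864035], [0.0, 0.0, 0.0, 1.0]], 'keys': ['fx', 'fy', 'cx', 'cy', 'world_from_camera']}
side {'fx': 459.2572137454755, 'fy': 459.2572137454755, 'cx': 331.631745463773, 'cy': 228.3670282374905, 'W': [[0.9614398290059798, 0.12019070562789298, -0.24736137427177637, 0.3299866505518737], [-0.27457695654118397, 0.36874379069384644, -0.8880515253977742, -0.8408526559646796], [-0.015522568651271102, 0.9217278400403245, 0.38752656522755274, 0.41448515367745936], [0.0, 0.0, 0.0, 1.0]], 'keys': ['fx', 'fy', 'cx', 'cy', 'world_from_camera']}
wrist {'fx': 379.1549201436058, 'fy': 379.1549201436058, 'cx': 315.88797839046987, 'cy': 236.3681252805852, 'W': [[0.34049758960957816, 0.9052703815379852, 0.2540608741623474, 0.2579817881695009], [-0.940243
[... 212 characters left out ...]
'cy', 'tool_from_camera']}
{'time_s': 0.15, 'q': array([-1.43126764e+00,  1.81358779e-01,  1.60774928e+00, -3.42732989e-05,
        1.35380253e+00, -2.06306357e-01]), 'dq': array([ 0.00034839, -0.00097947, -0.00348486, -0.00039429, -0.00044506,
        0.00038926]), 'joint_efforts': array([ 1.82745702e-03, -4.45258892e+01, -3.51689386e+01, -2.28522017e-04,
        5.84424313e-03, -1.72201261e-06]), 'eef_pos': array([ 0.19489683, -0.54076486,  0.40401152]), 'eef_rot': array([-4.69823697e-04,  8.18226369e-01, -5.74895795e-01, -4.62363778e-04]), 'wrist_force': array([-0.23932203, -1.15127303,  0.72361568]), 'torque': array([ 0.02642941, -0.04175106, -0.01796326]), 'opening': 1.0001076834494198}
```

View pics/scene0.png

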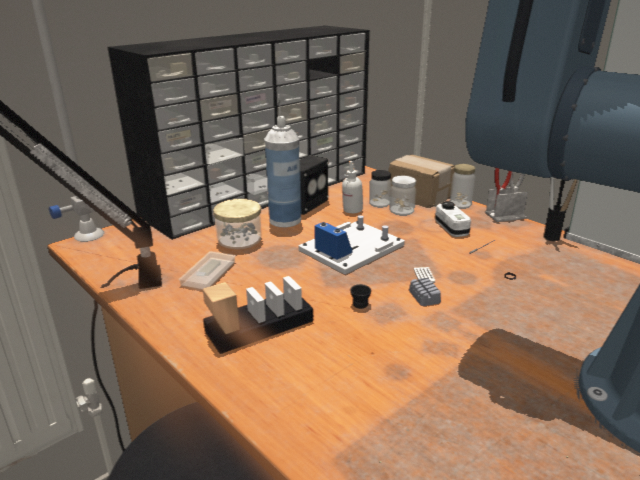

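The scene view shows the rack with wedge (220,308) and three packers, the cradle (352,245) with the stop (333,240), the meter (452,218), the loupe (360,296), the jar (238,224) and the oil bottle (352,192).

Run:
```python
from h import *
im=cv2.imread("pics/scene0.png")
c=cv2.resize(im[170:360,190:490],None,fx=2.6,fy=2.6,interpolation=cv2.INTER_CUBIC);cv2.imwrite("pics/sc_crop.png",c)
K=L("scene0")
for n,u,v,z in[("cradle",352,246,.012),("rack",258,325,.0),("meter",452,222,.02),("jar",238,240,0),("loupe",360,305,0),("bottle",352,213,0)]:print(n,ray(K,u,v,z).round(3))
```

```text
cradle [0.545 0.007 0.012]
rack [0.477 0.274 0.   ]
meter [ 0.471 -0.2    0.02 ]
jar [ 0.73   0.134 -0.   ]
loupe [0.411 0.124 0.   ]
bottle [ 0.67  -0.119  0.   ]
```

View pics/sc_crop.png

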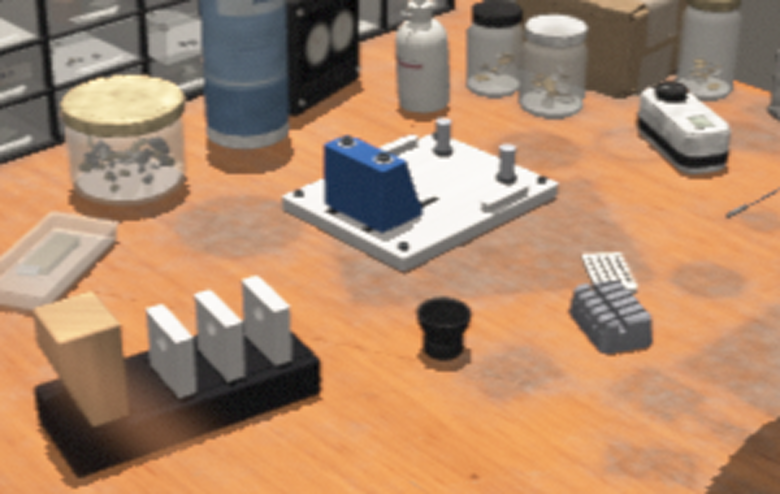

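View pics/side0.png

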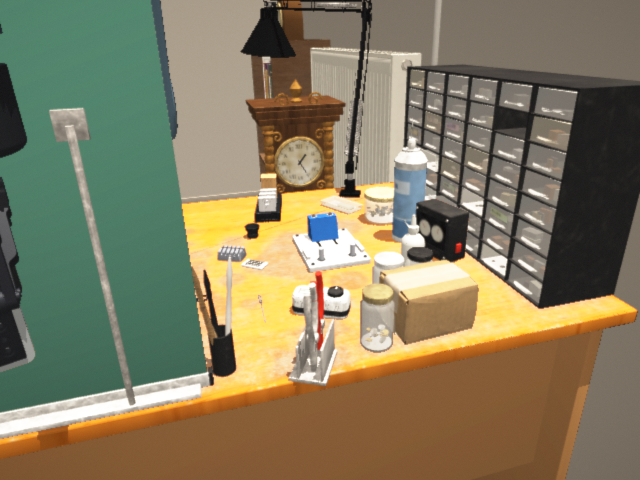

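The crop (2.6x, offset 190,170) shows the cradle corners at (283,200), (404,258) and (557,182). The pin tops are at (443,122) and (507,149), and the meter's dial is at (672,92), at its far (jar-side) end. The side view agrees: the stop is at (322,227) and the pins at (321,254) and (352,250).

```bash
cat >> h.py <<'E'
from scipy.optimize import least_squares
def fit(K,loc,pix,p0):
    loc=np.array(loc,float);pix=np.array(pix,float)
    def W(p): c,s=np.cos(p[2]),np.sin(p[2]);return np.c_[p[0]+c*loc[:,0]-s*loc[:,1],p[1]+s*loc[:,0]+c*loc[:,1],loc[:,2]]
    f=lambda p:(np.array([proj(K,q) for q in W(p)])-pix).ravel()
    r=least_squares(f,p0);return r.x,f(r.x).round(1)
E
python3 - <<'E'
from h import *
K=L("scene0"); C=lambda a:np.array(a)/2.6+[190,170]
for y in(0,1.57,3.14,-1.57):
  r=fit(K,[(.08,.062,.012),(.08,-.062,.012),(-.08,-.062,.012),(-.08,.062,.012),(-.056,.032,.038),(-.056,-.032,.038)],C([(283,200),(404,258),(557,180),(437,130),(507,149),(443,122)]),[.545,.0,y]);print("cr",r)
  r=fit(K,[(.08,.062,.012),(.08,-.062,.012),(-.08,-.062,.012),(-.08,.062,.012),(-.056,-.032,.038),(-.056,.032,.038)],C([(404,258),(283,200),(437,130),(557,180),(443,122),(507,149)]),[.545,.0,y]);print("cr",r)
a=[(.075,.031,.024),(.075,-.031,.024),(-.075,.031,.024)]
for p in (C([(80,445),(37,385),(320,362)]),C([(37,385),(80,445),(320,362)])):
 for y in(0,1.57,3.14,-1.57): print("rk",fit(K,a,p,[.477,.274,y]))
for u,v in((672,92),(650,100)):print(ray(K,*C((u,v)),.043))
print("meter base near",ray(K,*C((690,165)),0),ray(K,*C((728,155)),0),ray(K,*C((640,125)),0))
E
```

```text
cr (array([ 0.58157649, -0.02203503,  0.30593314]), array([ -2.1,  -8.6, -16.8, -54.1,  -4.1,  -7.8,  14.9,  38.1, -16.5,
         8.2,  22.7,   5.6]))
cr (array([ 0.55365301, -0.00200611,  1.58564484]), array([ 0.4,  0.3, -0.8, -1.3, -0.8,  0.5,  0.9,  1. , -0.1, -0.3,  0.3,
       -0.6]))
cr (array([ 0.58157574, -0.02203293,  0.30603279]), array([ -2.1,  -8.6, -16.8, -54.1,  -4.1,  -7.8,  14.9,  38.1, -16.5,
         8.2,  22.7,   5.6]))
cr (array([ 0.55365301, -0.00200611,  1.58564481]), array([ 0.4,  0.3, -0.8, -1.3, -0.8,  0.5,  0.9,  1. , -0.1, -0.3,  0.3,
       -0.6]))
cr (array([ 0.58157577, -0.02203301,  0.30602894]), array([ -2.1,  -8.6, -16.8, -54.1,  -4.1,  -7.8,  14.9,  38.1, -16.5,
         8.2,  22.7,   5.6]))
cr (array([ 0.55365301, -0.00200611,  1.58564484]), array([ 0.4,  0.3, -0.8, -1.3, -0.8,  0.5,  0.9,  1. , -0.1, -0.3,  0.3,
       -0.6]))
cr (array([ 0.5815764 , -0.02203478,  0.30594496]), array([ -2.1,  -8.6, -16.8, -54.1,  -4.1,  -7.8,  14.9,  38.1, -16.5,
         8.2,  22.7,   5.6]))
cr (array([ 0.55365301, -0.00200611,  1.58564481]), array([ 0.4,  0.3, -
[... 349 characters left out ...]

rk (array([0.47037072, 0.27314217, 1.38023336]), array([-1. ,  0. , -0.9,  0.6,  2. , -1.2]))
rk (array([0.46868946, 0.27201726, 1.20815012]), array([ 10.3,  19.2, -15. , -27.8,   3.9,   4.3]))
rk (array([0.46869001, 0.27201719, 1.20817578]), array([ 10.3,  19.2, -15. , -27.8,   3.9,   4.3]))
rk (array([0.46868997, 0.2720172 , 1.20817374]), array([ 10.3,  19.2, -15. , -27.8,   3.9,   4.3]))
rk (array([0.4686894 , 0.27201726, 1.20814752]), array([ 10.3,  19.2, -15. , -27.8,   3.9,   4.3]))
[ 0.49539121 -0.218216    0.043     ]
[ 0.49763305 -0.19315289  0.043     ]
meter base near [ 0.45882032 -0.19754807  0.        ] [ 0.44910994 -0.23359531  0.        ] [ 0.52977581 -0.22960017  0.        ]
```

Call:
move_arm(
  moves=[
    {"gripper":100,"x":-2.75,"y":-4.9},
    {"gripper":100,"x":-2.75,"y":-4.9},
    {"gripper":100,"x":-2.75,"y":-4.9},
    {"gripper":100,"x":-2.75,"y":-4.9},
    {"gripper":100,"x":-2.75,"y":-4.9},
  ],
)

```text
validation failed for argument at $.mo...
```

Call:
move_arm(
  moves=[
    {"gripper":100,"x":-2.75,"y":-4.9,"roll":10},
    {"gripper":100,"x":-2.75,"y":-4.9,"roll":10},
    {"gripper":100,"x":-2.75,"y":-4.9,"roll":10},
    {"gripper":100},
    {"gripper":100},
  ],
)

```text
validation failed for argument at $.mo...
```

Run:
```python
from h import *
cam("wrist","w1");print(T().round(3))
```

```text
[[ 0.339 -0.941 -0.     0.195]
 [-0.941 -0.339  0.001 -0.541]
 [-0.001 -0.    -1.     0.404]
 [ 0.     0.     0.     1.   ]]
```

View pics/w1.png

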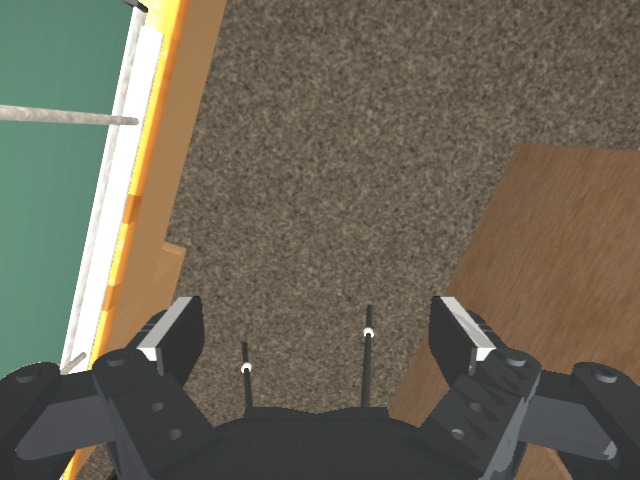

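The rows need all five keys, so nothing moved. The wrist view shows the tool over the floor beyond the desk edge, and a green board with a tray to the left. I'll locate that board before crossing.

Run:
```python
from h import *
S=L("side0");W=L("w1");C=L("scene0")
for p in((205,383),(130,405),(0,432),(640,310),(345,360),(185,370)):print("side",p,ray(S,*p,0).round(3))
for p in((183,0),(130,200),(75,440),(135,10),(135,122),(82,355),(165,245)):print("wrist",p,ray(W,*p,0).round(3))
for nm,K in(("side",S),("scene",C)):print(nm,"tcp",proj(K,(.195,-.541,.404)),"elbow",proj(K,(.1,-.3,.6)),"base",proj(K,(0,0,0)))
```

```text
side (205, 383) [ 0.295 -0.339  0.   ]
side (130, 405) [ 0.205 -0.352  0.   ]
side (0, 432) [ 0.066 -0.354  0.   ]
side (640, 310) [ 0.973 -0.37   0.   ]
side (345, 360) [ 0.483 -0.349  0.   ]
side (185, 370) [ 0.27  -0.305  0.   ]
wrist (183, 0) [ 0.321 -0.371  0.   ]
wrist (130, 200) [ 0.132 -0.366  0.   ]
wrist (75, 440) [-0.177 -0.367  0.   ]
wrist (135, 10) [ 0.299 -0.334  0.   ]
wrist (135, 122) [ 0.207 -0.354  0.   ]
wrist (82, 355) [-0.058 -0.353  0.   ]
wrist (165, 245) [ 0.099 -0.41   0.   ]
side tcp (np.float64(-79.16030485608917), np.float64(64.24472005165197)) elbow (np.float64(-155.0358707038585), np.float64(-219.4777376502679)) base (np.float64(30.339081951956473), np.float64(290.46277017219904))
scene tcp (np.float64(727.2257041800467), np.float64(10.394755204475388)) elbow (np.float64(816.8303730644232), np.float64(-155.37571658703567)) base (np.float64(676.0464528291893), np.float64(403.79694919596193))
```

Run:
```python
from h import *
S=L("side0");W=L("w1");C=L("scene0")
for z in(0,.1,.2,.3,.4,.5,.6,.8):print(z,[np.round(proj(K,(x,-.33,z))) for K in(C,S) for x in(.29,.1)])
im=cv2.imread("pics/scene0.png")[0:290,430:640]; im2=cv2.imread("pics/side0.png")[0:420,0:240]
a=cv2.resize(im,None,fx=1.9,fy=1.9);b=cv2.resize(im2,None,fx=1.4,fy=1.4)
o=np.zeros((590,760,3),np.uint8);o[:a.shape[0],:a.shape[1]]=a;o[:b.shape[0],410:410+b.shape[1]]=b;cv2.imwrite("pics/bd.png",o)
```

```text
0 [array([569., 241.]), array([678., 278.]), array([201., 379.]), array([ 39., 411.])]
0.1 [array([580., 192.]), array([696., 224.]), array([190., 315.]), array([ 16., 343.])]
0.2 [array([592., 140.]), array([716., 165.]), array([179., 241.]), array([-11., 264.])]
0.3 [array([605.,  81.]), array([738.,  99.]), array([165., 155.]), array([-43., 171.])]
0.4 [array([619.,  17.]), array([762.,  26.]), array([149.,  54.]), array([-81.,  60.])]
0.5 [array([634., -54.]), array([790., -58.]), array([130., -65.]), array([-126.,  -74.])]
0.6 [array([ 652., -133.]), array([ 822., -152.]), array([ 107., -210.]), array([-183., -241.])]
0.8 [array([ 694., -322.]), array([ 900., -386.]), array([  43., -612.]), array([-350., -730.])]
```

View pics/bd.png

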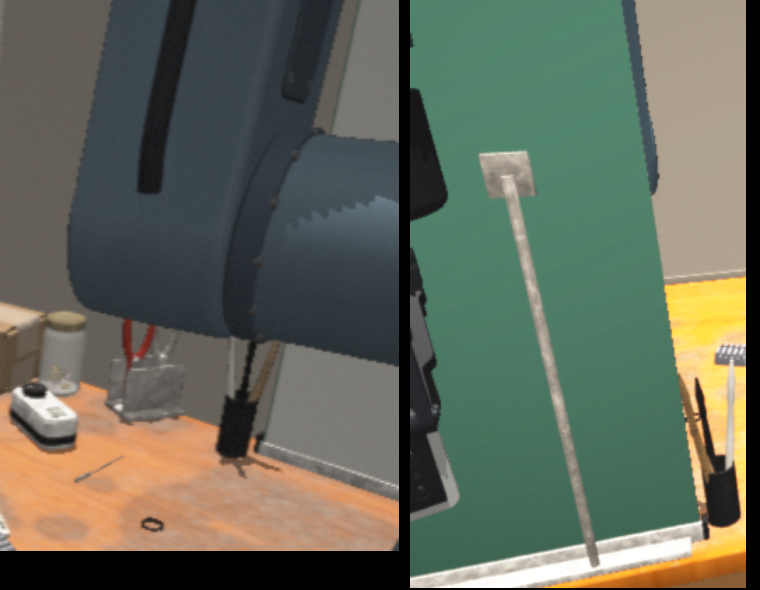

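The left half shows the meter with a pen pot and scissor rack behind the arm. The right half shows the board's right edge at x≈0.30, y≈-0.33, taller than the view. I'll raise the tool, go round the board's +x end, then cross.

Call:
move_arm(
  moves=[
    {"gripper":100,"x":0,"y":0,"z":-6,"roll":0},
    {"gripper":100,"x":0,"y":0,"z":-6,"roll":0},
    {"gripper":100,"x":2,"y":-5.6,"z":0,"roll":0},
    {"gripper":100,"x":2,"y":-5.6,"z":0,"roll":0},
    {"gripper":100,"x":2,"y":-5.6,"z":0,"roll":0},
  ],
)

```text
time_s: 0.82
eef_pos: [0.3748, -0.5404, 0.5248]
eef_rot: [0.0, 0.818, -0.575, 0.0]
wrist_force: [-0.5, -0.7, 0.2]
opening: 0.998
```

Call:
move_arm(
  moves=[
    {"gripper":100,"x":2,"y":-5.6,"z":0,"roll":0},
    {"gripper":100,"x":2,"y":-5.6,"z":0,"roll":0},
    {"gripper":100,"x":-5.6,"y":-2,"z":0,"roll":0},
    {"gripper":100,"x":-5.6,"y":-2,"z":0,"roll":0},
    {"gripper":100,"x":-5.6,"y":-2,"z":0,"roll":0},
  ],
)

```text
time_s: 1.45
eef_pos: [0.492, -0.3602, 0.5235]
eef_rot: [-0.0, 0.818, -0.575, -0.001]
wrist_force: [1.3, 0.6, 1.9]
opening: 1.003
```

Call:
move_arm(
  moves=[
    {"gripper":100,"x":-5.6,"y":-2,"z":0,"roll":0},
    {"gripper":100,"x":-5.6,"y":-2,"z":0,"roll":0},
    {"gripper":100,"x":0,"y":0,"z":5,"roll":0},
    {"gripper":100,"x":0,"y":0,"z":5,"roll":0},
    {"gripper":100,"x":0,"y":0,"z":0,"roll":0},
  ],
)

```text
time_s: 2.08
eef_pos: [0.4904, -0.2418, 0.4206]
eef_rot: [-0.0, 0.818, -0.575, -0.005]
wrist_force: [-0.5, -0.6, 0.1]
opening: 0.999
```

Run:
```python
from h import *
cam("wrist","w2");print(T().round(3))
```

```text
[[ 0.339 -0.941 -0.003  0.491]
 [-0.941 -0.339  0.002 -0.243]
 [-0.003  0.002 -1.     0.424]
 [ 0.     0.     0.     1.   ]]
```

View pics/w2.png

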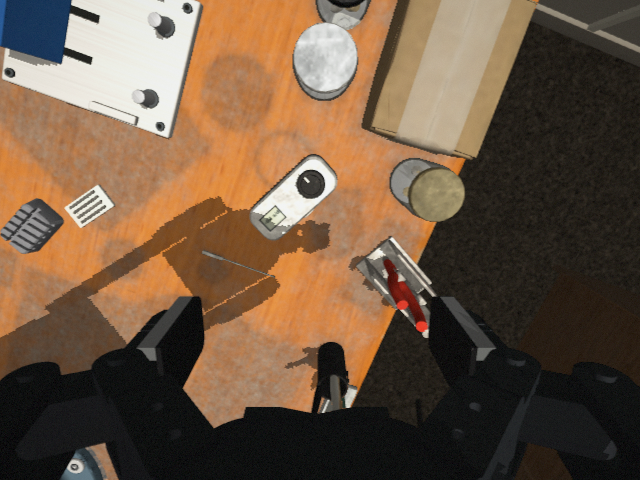

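The wrist view shows the meter at centre: dial (310,182), body ends (322,160) and (262,228). The pin tops are at (154,19) and (138,96), and the plate corner is at (170,135). The scissor rack (400,285) is near but clear.

Run:
```python
from h import *
K=L("w2");
d=ray(K,310,182,.043);e1=ray(K,323,161,.034);e2=ray(K,263,229,.034);print(d,e1,e2,np.linalg.norm(e1-e2))
v=(e2-e1)[:2];print("y axis deg",np.degrees(np.arctan2(v[1],v[0])),"mid",(e1+e2)/2)
im=cv2.imread("pics/w2.png");g=im[140:255,235:350]
m=(cv2.inRange(cv2.cvtColor(g,cv2.COLOR_BGR2HSV),(0,0,120),(180,70,255)))
cn=max(cv2.findContours(m,0,2)[0],key=cv2.contourArea);r=cv2.minAreaRect(cn);b=cv2.boxPoints(r)+[235,140];print(r,b)
P=np.array([ray(K,*q,.034) for q in b]);print(P.round(4),[np.linalg.norm(P[i]-P[i-1]).round(4) for i in range(4)],P.mean(0),[np.degrees(np.arctan2(*(P[i]-P[i-1])[1::-1])).round(1) for i in range(4)])
print(fit(K,[(-.056,-.032,.038),(-.056,.032,.038),(-.08,.062,.012)],[(154,17),(139,96),(170,138)],[.55,0,1.58]))
```

```text
[ 0.50624256 -0.22634983  0.043     ] [ 0.52723895 -0.23130586  0.034     ] [ 0.44676763 -0.19915786  0.034     ] 0.08665522193640568
y axis deg 158.2234702806937 mid [ 0.48700329 -0.21523186  0.034     ]
((58.80796813964844, 58.62706756591797), (43.20698928833008, 94.4143295288086), 47.04541015625) [[244.53630733 214.98343658]
 [313.6375885  150.64776421]
 [343.07962799 182.27069855]
 [273.97834778 246.60636902]]
[[ 0.4539 -0.1783  0.034 ]
 [ 0.533  -0.2201  0.034 ]
 [ 0.5153 -0.2556  0.034 ]
 [ 0.4335 -0.2147  0.034 ]] [np.float64(0.0417), np.float64(0.0895), np.float64(0.0397), np.float64(0.0915)] [ 0.483937   -0.21718223  0.034     ] [np.float64(60.6), np.float64(-27.8), np.float64(-116.5), np.float64(153.4)]
(array([ 0.55578603, -0.00442706,  1.59913287]), array([-0.1,  0.5,  0.1, -0.3,  0. , -0.3]))
```

Call:
move_arm(
  moves=[
    {"gripper":80,"x":-2.7,"y":-0.3,"z":3.5,"roll":9.2},
    {"gripper":80,"x":0,"y":0,"z":3.5,"roll":9.2},
    {"gripper":80,"x":0,"y":0,"z":3.5,"roll":9.2},
    {"gripper":80,"x":0,"y":0,"z":3.5,"roll":9.2},
    {"gripper":80,"x":0,"y":0,"z":3.5,"roll":9.2},
  ],
)

```text
time_s: 2.75
eef_pos: [0.4867, -0.2179, 0.2518]
eef_rot: [0.001, -0.526, 0.85, -0.002]
wrist_force: [0.8, 0.6, 0.6]
opening: 0.8
```

Call:
move_arm(
  moves=[
    {"gripper":80,"x":0,"y":0,"z":0,"roll":0},
  ],
)

```text
time_s: 2.88
eef_pos: [0.4853, -0.2169, 0.2497]
eef_rot: [-0.0, -0.529, 0.849, 0.001]
wrist_force: [-0.6, -0.3, 0.2]
opening: 0.802
```

```bash
cat >> h.py <<'E'
def go(x,y,z,yaw):
    "tool-frame shift (cm) and roll (deg) to TCP target; yaw=world angle of tool x, deg"
    M=T();d=M[:3,:3].T@(np.array([x,y,z])-M[:3,3])*100;a=np.degrees(np.arctan2(M[1,0],M[0,0]))
    print("pos",M[:3,3].round(4),"yaw",a.round(1),"shift",d.round(2),"roll",round((a-yaw+180)%360-180,1))
E
python3 - <<'E'
from h import *
go(.4845,-.217,.18,-116)
c,K=cam("wrist","w3")
E
```

```text
pos [ 0.4853 -0.2169  0.2497] yaw -116.1 shift [0.05 0.05 6.97] roll -0.1
```

View pics/w3.png

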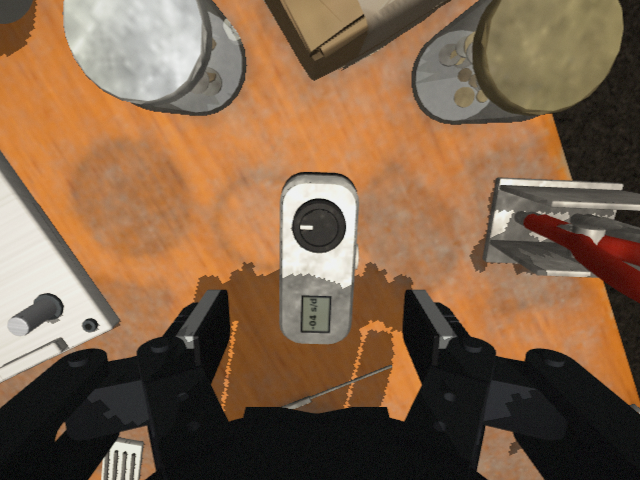

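The meter is square between the fingers (edges u=281 and 355, v≈178 to 343), and the surroundings are clear.

Run:
```python
from h import *
K=L("w3");a=ray(K,318,180,.034);b=ray(K,317,343,.034);print(a,b,np.linalg.norm(a-b),(a+b)/2,ray(K,319,225,.043))
m=(a+b)/2;go(m[0],m[1],.18,np.degrees(np.arctan2(*(b-a)[1::-1]))-270)
```

```text
[ 0.52383987 -0.236921    0.034     ] [ 0.44439505 -0.19763784  0.034     ] 0.08862644712910098 [ 0.48411746 -0.21727942  0.034     ] [ 0.5055963  -0.22851569  0.043     ]
pos [ 0.4859 -0.2173  0.2512] yaw -116.0 shift [0.08 0.17 7.12] roll 0.3
```

Call:
move_arm(
  moves=[
    {"gripper":80,"x":0.1,"y":0.15,"z":3.5,"roll":0},
    {"gripper":80,"x":0,"y":0,"z":3.6,"roll":0},
    {"gripper":0,"x":0,"y":0,"z":0,"roll":0},
    {"gripper":0,"x":0,"y":0,"z":0,"roll":0},
    {"gripper":0,"x":0,"y":0,"z":0,"roll":0},
  ],
)

```text
time_s: 3.55
eef_pos: [0.4844, -0.2174, 0.181]
eef_rot: [0.001, -0.529, 0.849, -0.002]
wrist_force: [1.5, -1.2, 5.0]
opening: 0.473
```

Call:
move_arm(
  moves=[
    {"gripper":0,"x":0,"y":0,"z":0,"roll":0},
    {"gripper":0,"x":0,"y":0,"z":0,"roll":0},
  ],
)

```text
time_s: 3.8
eef_pos: [0.4844, -0.2174, 0.181]
eef_rot: [0.001, -0.529, 0.849, -0.002]
wrist_force: [-1.7, -0.1, 8.3]
opening: 0.477
```

Call:
move_arm(
  moves=[
    {"gripper":0,"x":0,"y":0,"z":-5,"roll":0},
    {"gripper":0,"x":-3,"y":0.3,"z":-5,"roll":0},
    {"gripper":0,"x":-5,"y":0.5,"z":-2,"roll":0},
    {"gripper":0,"x":-6,"y":0.5,"z":0,"roll":0},
    {"gripper":0,"x":-6,"y":0.5,"z":0,"roll":-9},
  ],
)

```text
time_s: 4.42
eef_pos: [0.556, -0.0277, 0.3002]
eef_rot: [0.001, -0.595, 0.804, -0.001]
wrist_force: [2.0, -1.1, -2.2]
opening: 0.474
```

Call:
move_arm(
  moves=[
    {"gripper":0,"x":0,"y":0,"z":0,"roll":-9},
    {"gripper":0,"x":0,"y":0,"z":0,"roll":-9.2},
    {"gripper":0,"x":0,"y":0,"z":0,"roll":0},
  ],
)

```text
time_s: 4.8
eef_pos: [0.5554, -0.0289, 0.2992]
eef_rot: [-0.0, 0.713, -0.701, 0.0]
wrist_force: [-0.0, -0.3, -1.2]
opening: 0.479
```

Run:
```python
from h import *
go(.555,-.029,.30,-88.8)
c,K=cam("wrist","w4");print(ctrl.get_obs()["opening"])
```

```text
pos [ 0.5554 -0.0289  0.2992] yaw -89.0 shift [ 0.01  0.04 -0.08] roll -0.2
0.47553020161754195
```

View pics/w4.png

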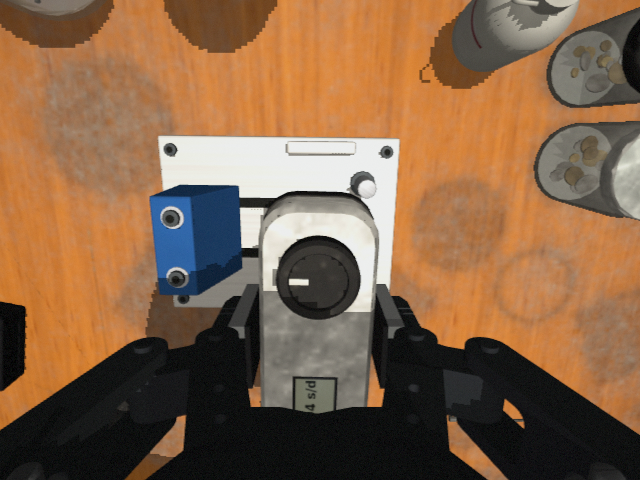

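The wrist view shows the meter held square. Plate corners are at (159,137) and (399,139), a pin top at (369,181), the lip ends at u=287 and 356 (v≈142), and the foot of the stop's face at u≈240.

Run:
```python
from h import *
K=L("w4")
p,r=fit(K,[(.08,-.062,.012),(-.08,-.062,.012),(-.056,-.032,.038),(-.006,-.0515,.02),(-.05,-.0515,.02)],[(159,137),(399,139),(369,181),(287,154),(356,154)],[.555,-.003,1.59]);print(p,np.degrees(p[2]),r)
c,s=np.cos(p[2]),np.sin(p[2])
for u,v,z in((239,187,.012),(241,255,.012),(188,186,.060),(187,294,.060)):
    q=ray(K,u,v,z)[:2]-p[:2];print("stop",c*q[0]+s*q[1],-s*q[0]+c*q[1])
for u,v in((318,195),):print("meter end", ray(K,u,v,.034+.3-.181))
```

```text
[ 0.55649529 -0.0046851   1.59699704] 91.5011903463528 [-3.4  0.   2.8 -3.9 -0.2  6.3  0.4 -0.8  0.5 -1.3]
stop 0.027792661015734254 -0.029045153051019724
stop 0.029373764894329125 0.019158279344608408
stop 0.04581452959713999 -0.03665615930002024
stop 0.05270037707918683 0.027267752179980433
meter end [ 0.6037032  -0.02819667  0.153     ]
```

Run:
```python
from h import *
im=cv2.imread("pics/w4.png");g=im[:,:,0].astype(int)
for v in(141,147,160,175):
    d=np.diff(g[v,100:450]);print(v,[(int(i+100),int(d[i])) for i in np.where(abs(d)>30)[0]])
for u in(200,250,380):
    d=np.diff(g[100:320,u]);print(u,[(int(i+100),int(d[i])) for i in np.where(abs(d)>30)[0]])
c=cv2.resize(im[125:310,145:405],None,fx=3,fy=3,interpolation=cv2.INTER_CUBIC);cv2.imwrite("pics/w4c.png",c)
```

```text
141 [(157, 71), (158, 51), (398, -56), (399, -73)]
147 [(157, 55), (158, 56), (162, -51), (163, -77), (174, -31), (175, 81), (176, 78), (284, -48), (285, -58), (287, 43), (354, -39), (355, 36), (381, -51), (382, -82), (390, 103), (391, 36), (398, -77), (399, -77)]
160 [(159, 64), (160, 45), (397, -77), (398, -67)]
175 [(160, 70), (161, 59), (352, -67), (353, -87), (370, 31), (371, 79), (396, -82), (397, -71)]
200 [(135, 85), (136, 35), (184, -152), (269, -32), (293, 38), (306, -39)]
250 [(135, 39), (136, 82), (196, -46), (197, -149), (206, 65), (207, 129), (247, -185), (256, 49), (257, 58), (283, -56)]
380 [(137, 72), (138, 52), (149, -40), (151, -77), (154, 82), (155, 32), (156, -36), (157, 40), (283, -153)]
```

View pics/w4c.png

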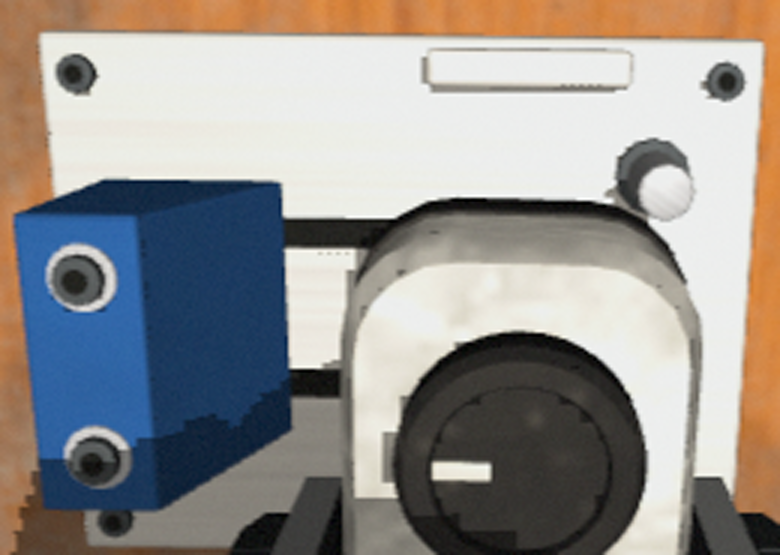

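The crop (3x, offset 145,125) gives: pin top (667,192), plate corners (42,33), (764,42) and (88,548), stop face foot (280,183)–(291,430), and stop face top edge (136,215)–(155,510).

Run:
```python
from h import *
K=L("w4");C=lambda a:np.array(a)/3.+[145,125]
p,r=fit(K,[(.08,-.062,.012),(-.08,-.062,.012),(.08,.062,.012),(-.056,-.032,.038),(-.006,-.0515,.02),(-.05,-.0515,.02)],C([(42,33),(764,42),(88,548),(667,192),(429,86),(632,88)]),[.555,-.003,1.59]);print(p,np.degrees(p[2]),r)
c,s=np.cos(p[2]),np.sin(p[2])
for u,v,z in((280,183,.012),(291,430,.012),(136,215,.060),(155,510,.060)):
    q=ray(K,*C((u,v)),z)[:2]-p[:2];print("stop",c*q[0]+s*q[1],-s*q[0]+c*q[1])
t=lambda x,y:(p[0]+c*x-s*y,p[1]+s*x+c*y);print("meter tgt",t(-.029,0))
go(*t(-.026,0),.195,p[2]*57.29578-180)
```

```text
[ 0.55613064 -0.00390581  1.57928945] 90.4866203180203 [-3.1 -0.7  2.4 -1.1 -1.   1.6  1.   0.5 -0.4  0.3  1.   0.3]
stop 0.02793887458430668 -0.02957649527705263
stop 0.027964499412615345 0.029349847009087524
stop 0.044864182285740406 -0.030327622689611738
stop 0.04575608063534173 0.02842327360146757
meter tgt (np.float64(0.5563769421891827), np.float64(-0.03290476784881028))
pos [ 0.5554 -0.0291  0.2991] yaw -89.2 shift [ 0.08 -0.09 10.41] roll 0.4
```

Call:
move_arm(
  moves=[
    {"gripper":0,"x":0.1,"y":-0.1,"z":4,"roll":0.4},
    {"gripper":0,"x":0,"y":0,"z":4,"roll":0},
    {"gripper":0,"x":0,"y":0,"z":1.7,"roll":0},
    {"gripper":0,"x":0,"y":0,"z":0.6,"roll":0},
    {"gripper":0,"x":0,"y":0,"z":0,"roll":0},
  ],
)

```text
time_s: 5.48
eef_pos: [0.5569, -0.0304, 0.1965]
eef_rot: [-0.0, 0.711, -0.704, 0.001]
wrist_force: [1.0, -0.9, -0.9]
opening: 0.476
```

Run:
```python
from h import *
go(.5564,-.033,.193,-89.5);print(ctrl.get_obs()["wrist_force"].round(1))
cam("scene","s2");im=cv2.imread("pics/s2.png");cv2.imwrite("pics/s2c.png",cv2.resize(im[190:290,280:430],None,fx=5,fy=5,interpolation=cv2.INTER_CUBIC))
```

```text
pos [ 0.5569 -0.0304  0.1965] yaw -89.4 shift [0.26 0.06 0.35] roll 0.1
[ 1.  -0.9 -0.9]
```

Call:
move_arm(
  moves=[
    {"gripper":0,"x":0,"y":0,"z":0.35,"roll":0},
    {"gripper":0,"x":0.15,"y":0,"z":0,"roll":0},
    {"gripper":0,"x":0.15,"y":0,"z":0,"roll":0},
  ],
)

```text
time_s: 5.9
eef_pos: [0.5569, -0.0326, 0.193]
eef_rot: [-0.001, 0.711, -0.703, -0.0]
wrist_force: [0.4, 10.5, 5.2]
opening: 0.475
```

Call:
move_arm(
  moves=[
    {"gripper":0,"x":0.15,"y":0,"z":0,"roll":0},
  ],
)

```text
time_s: 6.02
eef_pos: [0.5568, -0.0331, 0.193]
eef_rot: [-0.002, 0.711, -0.703, -0.001]
wrist_force: [1.3, 16.0, 5.7]
opening: 0.473
```

Call:
move_arm(
  moves=[
    {"gripper":0,"x":0.15,"y":0,"z":0,"roll":0},
  ],
)

```text
time_s: 6.15
eef_pos: [0.5568, -0.0335, 0.1931]
eef_rot: [-0.002, 0.711, -0.703, -0.002]
wrist_force: [1.7, 21.8, 7.2]
opening: 0.477
```

Call:
move_arm(
  moves=[
    {"gripper":62,"x":0,"y":0,"z":0,"roll":0},
    {"gripper":62,"x":-0.2,"y":0,"z":0,"roll":0},
    {"gripper":62,"x":0,"y":0,"z":-4,"roll":0},
    {"gripper":62,"x":0,"y":0,"z":-6,"roll":0},
    {"gripper":62,"x":-3,"y":0,"z":-5,"roll":-5},
  ],
)

```text
time_s: 6.78
eef_pos: [0.5565, -0.0057, 0.3445]
eef_rot: [-0.0, 0.74, -0.672, 0.001]
wrist_force: [0.8, 0.3, -0.3]
opening: 0.622
```

Run:
```python
from h import *
print(ctrl.get_obs()["q"].round(2));go(.47,.25,.38,-11)
cam("wrist","w5")
```

```text
[-0.22  0.2   1.71 -0.    1.23  1.25]
pos [ 0.5565 -0.0057  0.3445] yaw -84.5 shift [-26.28   6.13  -3.59] roll -73.5
```

Call:
move_arm(
  moves=[
    {"gripper":75,"x":-5.2,"y":1.2,"z":-0.7,"roll":0},
    {"gripper":75,"x":-5.2,"y":1.2,"z":-0.7,"roll":0},
    {"gripper":75,"x":-5.2,"y":1.2,"z":-0.7,"roll":0},
    {"gripper":75,"x":-5.2,"y":1.2,"z":-0.7,"roll":0},
    {"gripper":75,"x":-5.2,"y":1.2,"z":-0.7,"roll":-10},
  ],
)

```text
time_s: 7.45
eef_pos: [0.4704, 0.2499, 0.3774]
eef_rot: [-0.0, 0.797, -0.603, 0.0]
wrist_force: [1.0, 1.0, -0.6]
opening: 0.753
```

Call:
move_arm(
  moves=[
    {"gripper":75,"x":0,"y":0,"z":0,"roll":-10.5},
    {"gripper":75,"x":0,"y":0,"z":0,"roll":-10.5},
    {"gripper":75,"x":0,"y":0,"z":0,"roll":-10.5},
    {"gripper":75,"x":0,"y":0,"z":0,"roll":-10.5},
    {"gripper":75,"x":0,"y":0,"z":0,"roll":-10.5},
  ],
)

```text
time_s: 8.07
eef_pos: [0.4711, 0.2484, 0.377]
eef_rot: [0.0, 0.982, -0.187, 0.0]
wrist_force: [0.0, -0.8, 0.3]
opening: 0.749
```

Call:
move_arm(
  moves=[
    {"gripper":75,"x":0,"y":0,"z":0,"roll":-10.5},
    {"gripper":75,"x":0,"y":0,"z":0,"roll":0},
    {"gripper":75,"x":0,"y":0,"z":0,"roll":0},
  ],
)

```text
time_s: 8.45
eef_pos: [0.4711, 0.2485, 0.3771]
eef_rot: [0.0, 0.995, -0.101, 0.0]
wrist_force: [-0.2, -0.3, -0.1]
opening: 0.748
```

Run:
```python
from h import *
c,K=cam("wrist","w6");print(T().round(3)[:3,3])
a=cv2.imread("pics/w6.png");b=cv2.imread("pics/w5.png")
print(proj(K,(.47,.273,.024)),proj(L("w5"),(.556,-.033,.046)))
cv2.imwrite("pics/w56.png",np.vstack([cv2.resize(a[0:400],None,fx=1.0,fy=1.0),cv2.resize(b[100:300],(640,200))]))
```

```text
[0.471 0.249 0.377]
(np.float64(310.3098934001451), np.float64(185.1124254312071)) (np.float64(353.47883715376963), np.float64(231.2641367430513))
```

View pics/w56.png

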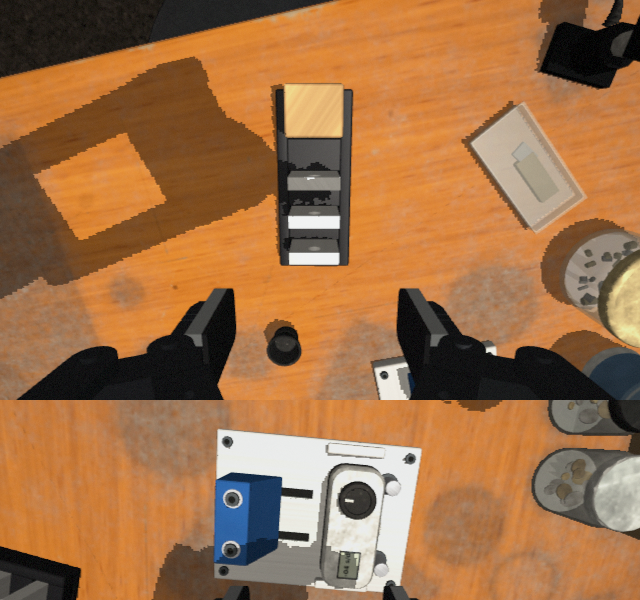

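The top part shows the rack with packer top faces as bands at v≈253–265, 217–229 and ~180–190, and the wedge head at u 285–343, v 84–137. The bottom part shows the meter seated against both pins, between the lips.

Run:
```python
from h import *
im=cv2.imread("pics/w6.png");g=im.mean(2).astype(int)
for u in(297,332):
    d=np.diff(g[70:280,u]);print(u,[(int(i+70),int(d[i])) for i in np.where(abs(d)>25)[0]])
for v in(95,120,225,260):
    d=np.diff(g[v,265:365]);print(v,[(int(i+265),int(d[i])) for i in np.where(abs(d)>25)[0]])
```

```text
297 [(83, 55), (136, -40), (137, -86), (138, 30), (168, -46), (170, 52), (176, 31), (189, -55), (190, -55), (198, 35), (203, -45), (205, 51), (214, 29), (215, 106), (227, -40), (228, -133), (237, -34), (238, 44), (251, 44), (252, 111), (263, -43), (264, -119), (265, 63)]
332 [(82, -36), (83, 45), (136, -41), (137, -91), (138, 26), (139, 31), (169, -28), (170, 32), (176, 27), (177, 27), (189, -30), (190, -26), (214, 27), (215, 107), (227, -35), (228, -129), (251, 42), (252, 113), (263, -40), (264, -129), (265, 35), (266, 31)]
95 [(269, -35), (270, -30), (274, -29), (275, -30), (283, 71), (284, 44), (342, -44), (343, -35), (352, 64)]
120 [(271, -30), (272, -29), (283, 71), (284, 47), (285, 31), (341, -27), (342, -45), (343, -27), (350, -28), (351, 70), (352, 27)]
225 [(276, -34), (277, -49), (287, 99), (288, 63), (338, -56), (339, -110), (349, 51)]
260 [(278, -32), (279, -50), (288, 146), (289, 31), (338, -85), (339, -85), (348, 52)]
```

Run:
```python
from h import *
K=L("w6")
loc=[(-.056,0,.058),(-.026,0,.058),(.004,0,.058),(.046+.0095,0,.080)];pix=[(314.2,258.5),(313.8,222),(313.6,183.5),(313.4,110.3)]
for l,q in zip(loc,pix):print(ray(K,*q,l[2]).round(4))
p,r=fit(K,loc,pix,[.47,.273,1.38]);print(p,np.degrees(p[2]),r)
c,s=np.cos(p[2]),np.sin(p[2])
for l in(-.056,-.026,.004,.046):print(l,(p[:2]+[c*l,s*l]).round(4),"offs4",(p[:2]+[c*(l+.004),s*(l+.004)]).round(4))
q=p[:2]+np.array([c,s])*(-.052);go(q[0],q[1],.214,np.degrees(p[2])-90)
```

```text
[0.4626 0.2195 0.058 ]
[0.4683 0.2489 0.058 ]
[0.4741 0.2783 0.058 ]
[0.4845 0.3287 0.08  ]
[0.47347195 0.27436003 1.37189211] 78.60362786366866 [-0.2  0.1  0.1  0.1  0.2 -0.1 -0.1 -0.1]
-0.056 [0.4624 0.2195] offs4 [0.4632 0.2234]
-0.026 [0.4683 0.2489] offs4 [0.4691 0.2528]
0.004 [0.4743 0.2783] offs4 [0.4751 0.2822]
0.046 [0.4826 0.3195] offs4 [0.4834 0.3234]
pos [0.471  0.2486 0.3771] yaw -11.6 shift [-0.26  2.62 16.31] roll -0.2
```

Call:
move_arm(
  moves=[
    {"gripper":75,"x":-0.26,"y":2.5,"z":5,"roll":-0.2},
    {"gripper":75,"x":0,"y":0,"z":5,"roll":0},
    {"gripper":75,"x":0,"y":0,"z":4,"roll":0},
    {"gripper":75,"x":0,"y":0,"z":2.1,"roll":0},
    {"gripper":75,"x":0,"y":0,"z":0,"roll":0},
  ],
)

```text
time_s: 9.12
eef_pos: [0.4626, 0.2244, 0.2145]
eef_rot: [0.001, 0.995, -0.098, -0.002]
wrist_force: [-0.9, -0.1, 0.3]
opening: 0.751
```

Call:
move_arm(
  moves=[
    {"gripper":0,"x":0,"y":0,"z":0,"roll":0},
    {"gripper":0,"x":0,"y":0,"z":0,"roll":0},
    {"gripper":0,"x":0,"y":0,"z":0,"roll":0},
    {"gripper":0,"x":0,"y":0,"z":0,"roll":0},
    {"gripper":0,"x":0,"y":0,"z":0,"roll":0},
  ],
)

```text
time_s: 9.75
eef_pos: [0.4643, 0.225, 0.2179]
eef_rot: [-0.001, 0.995, -0.098, 0.001]
wrist_force: [-1.0, -0.1, 6.4]
opening: 0.441
```

Run:
```python
from h import *
go(.4634,.2244,.216,-11.4)
```

```text
pos [0.4643 0.225  0.2179] yaw -11.2 shift [-0.08  0.07  0.19] roll 0.2
```

Call:
move_arm(
  moves=[
    {"gripper":0,"x":0,"y":0,"z":-4,"roll":0},
    {"gripper":0,"x":0,"y":0,"z":-6,"roll":0},
    {"gripper":0,"x":3.3,"y":5,"z":0,"roll":0},
    {"gripper":0,"x":3.3,"y":5,"z":0,"roll":0},
    {"gripper":0,"x":3.3,"y":5,"z":0,"roll":0},
  ],
)

```text
time_s: 10.38
eef_pos: [0.532, 0.0569, 0.3172]
eef_rot: [-0.0, 0.995, -0.097, 0.001]
wrist_force: [1.3, 0.3, -1.0]
opening: 0.443
```

Call:
move_arm(
  moves=[
    {"gripper":0,"x":3.4,"y":5.1,"z":0,"roll":-6},
    {"gripper":0,"x":0,"y":0,"z":0,"roll":-5.8},
    {"gripper":0,"x":0,"y":0,"z":0,"roll":0},
    {"gripper":0,"x":0,"y":0,"z":0,"roll":0},
  ],
)

```text
time_s: 10.88
eef_pos: [0.5547, 0.0023, 0.3163]
eef_rot: [-0.0, 1.0, 0.005, -0.0]
wrist_force: [0.9, 0.4, -0.5]
opening: 0.445
```

Run:
```python
from h import *
go(.5561,.0011,.227,.5)
cam("wrist","w7");cam("scene","s3")
a=cv2.imread("pics/w7.png");b=cv2.imread("pics/s3.png")
print([proj(L("s3"),(.556,y,.012)) for y in(-.03,.03)])
cv2.imwrite("pics/c7.png",np.hstack([a[60:460,150:490],cv2.resize(b[170:300,270:410],(430,400),interpolation=cv2.INTER_CUBIC)]))
```

```text
pos [0.5547 0.0023 0.3163] yaw 0.5 shift [0.14 0.12 8.93] roll 0.0
[(np.float64(361.490325997765), np.float64(237.92290404412907)), (np.float64(338.86642981091745), np.float64(247.8972147605759))]
```

Call:
move_arm(
  moves=[
    {"gripper":0,"x":0.1,"y":0.05,"z":4,"roll":0},
    {"gripper":0,"x":0,"y":0,"z":3,"roll":0},
    {"gripper":0,"x":0,"y":0,"z":1.6,"roll":0},
    {"gripper":0,"x":0,"y":0,"z":0.4,"roll":0},
    {"gripper":0,"x":0,"y":0,"z":0,"roll":0},
  ],
)

```text
time_s: 11.6
eef_pos: [0.5564, 0.0013, 0.2269]
eef_rot: [0.0, 1.0, 0.005, 0.001]
wrist_force: [-0.3, 0.2, -1.1]
opening: 0.44
```

Call:
move_arm(
  moves=[
    {"gripper":0,"x":0,"y":0,"z":0.2,"roll":0},
    {"gripper":0,"x":0,"y":0,"z":0.1,"roll":0},
  ],
)

```text
time_s: 11.85
eef_pos: [0.5563, 0.0011, 0.2239]
eef_rot: [0.0, 1.0, 0.005, 0.001]
wrist_force: [-0.8, 0.2, -0.9]
opening: 0.446
```

Call:
move_arm(
  moves=[
    {"gripper":0,"x":0,"y":0,"z":0.15,"roll":0},
    {"gripper":0,"x":0,"y":0,"z":0.05,"roll":0},
  ],
)

```text
time_s: 12.1
eef_pos: [0.5562, 0.0011, 0.2219]
eef_rot: [0.0, 1.0, 0.005, 0.0]
wrist_force: [-3.0, 0.0, 8.0]
opening: 0.439
```

Call:
move_arm(
  moves=[
    {"gripper":0,"x":0,"y":0.15,"z":-0.1,"roll":0},
    {"gripper":0,"x":0,"y":0.1,"z":0,"roll":0},
  ],
)

```text
time_s: 12.35
eef_pos: [0.5561, -0.001, 0.2223]
eef_rot: [-0.0, 1.0, 0.005, 0.0]
wrist_force: [0.0, 5.0, 3.0]
opening: 0.44
```

Call:
move_arm(
  moves=[
    {"gripper":0,"x":0,"y":0.15,"z":0,"roll":0},
  ],
)

```text
time_s: 12.48
eef_pos: [0.5561, -0.0018, 0.2225]
eef_rot: [-0.001, 1.0, 0.005, 0.0]
wrist_force: [-0.2, 10.2, 5.6]
opening: 0.439
```

Call:
move_arm(
  moves=[
    {"gripper":0,"x":0,"y":0.15,"z":0,"roll":0},
  ],
)

```text
time_s: 12.6
eef_pos: [0.5561, -0.0024, 0.2226]
eef_rot: [-0.002, 1.0, 0.005, 0.0]
wrist_force: [-0.2, 15.2, 6.9]
opening: 0.442
```

Call:
move_arm(
  moves=[
    {"gripper":0,"x":0,"y":-0.2,"z":0,"roll":0},
    {"gripper":62,"x":0,"y":0,"z":0,"roll":0},
    {"gripper":62,"x":0,"y":0,"z":0,"roll":0},
    {"gripper":62,"x":0,"y":0,"z":-4,"roll":0},
    {"gripper":62,"x":0,"y":0,"z":-6,"roll":0},
  ],
)

```text
time_s: 13.22
eef_pos: [0.5551, -0.0026, 0.3211]
eef_rot: [-0.0, 1.0, 0.005, -0.003]
wrist_force: [1.1, -0.4, -0.2]
opening: 0.623
```

Run:
```python
from h import *
cam("wrist","w8");K=L("w8");print(ctrl.get_obs()["eef_pos"])
print("exp packer top far edge px",[np.round(proj(K,(.5561+dx,-.0036+y,.062))) for y in(-.008,.002) for dx in(-.02,.02)])
im=cv2.imread("pics/w8.png");g=im.mean(2).astype(int)
c=cv2.resize(im[130:400,180:460],(560,540),interpolation=cv2.INTER_CUBIC);cv2.imwrite("pics/w8c.png",c)
go(.4691+.0002,.2528,.3,-11.4)
```

```text
[ 0.55828152 -0.00298746  0.33137534]
exp packer top far edge px [array([289., 258.]), array([353., 259.]), array([289., 243.]), array([353., 244.])]
pos [ 0.5583 -0.003   0.3314] yaw 0.6 shift [ -8.66 -25.68   2.99] roll 12.0
```

View pics/w8c.png

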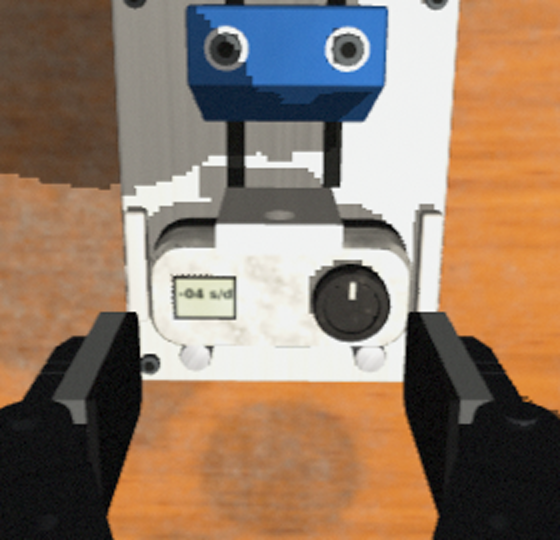

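Packer 1 stands square and close against the meter (face v 188–223 in the crop, top merging with the meter), centred at u≈280. The meter still touches both pins.

Run:
```python
from h import *
K=L("w8")
for u,v,z in((279,188,.012),(279,223,.062),(195,357,.038),(370,357,.038),(285,121,.012)):print(ray(K,u/2+180,v/2+130,z).round(4))
```

```text
[ 0.5551 -0.0014  0.012 ]
[ 5.549e-01 -4.000e-04  6.200e-02]
[ 0.5253 -0.0585  0.038 ]
[ 0.5888 -0.0576  0.038 ]
[0.5569 0.0239 0.012 ]
```

Call:
move_arm(
  moves=[
    {"gripper":75,"x":-1.75,"y":-5.15,"z":0,"roll":0},
    {"gripper":75,"x":-1.75,"y":-5.15,"z":0,"roll":0},
    {"gripper":75,"x":-1.75,"y":-5.15,"z":0,"roll":0},
    {"gripper":75,"x":-1.75,"y":-5.15,"z":0,"roll":0},
    {"gripper":75,"x":-1.7,"y":-5.15,"z":0,"roll":6},
  ],
)

```text
time_s: 13.9
eef_pos: [0.4657, 0.2555, 0.3223]
eef_rot: [0.0, 0.999, -0.048, 0.0]
wrist_force: [0.4, -0.2, 0.5]
opening: 0.75
```

Call:
move_arm(
  moves=[
    {"gripper":75,"x":0,"y":0,"z":3,"roll":6},
    {"gripper":75,"x":0,"y":0,"z":0,"roll":0},
    {"gripper":75,"x":0,"y":0,"z":0,"roll":0},
  ],
)

```text
time_s: 14.28
eef_pos: [0.4668, 0.2537, 0.2927]
eef_rot: [0.0, 0.995, -0.099, 0.0]
wrist_force: [0.3, 0.3, 0.7]
opening: 0.747
```

Run:
```python
from h import *
go(.4692,.2538,.216,-11.4)
```

```text
pos [0.4668 0.2537 0.2927] yaw -11.3 shift [ 0.23 -0.06  7.67] roll 0.1
```

Call:
move_arm(
  moves=[
    {"gripper":75,"x":0.28,"y":0,"z":4,"roll":0},
    {"gripper":75,"x":0,"y":0,"z":3,"roll":0},
    {"gripper":75,"x":0,"y":0,"z":0.6,"roll":0},
    {"gripper":0,"x":0,"y":0,"z":0,"roll":0},
    {"gripper":0,"x":0,"y":0,"z":0,"roll":0},
  ],
)

```text
time_s: 14.9
eef_pos: [0.4702, 0.2538, 0.2182]
eef_rot: [-0.001, 0.995, -0.099, 0.002]
wrist_force: [0.9, 0.4, -1.1]
opening: 0.44
```

Call:
move_arm(
  moves=[
    {"gripper":0,"x":0,"y":0,"z":0,"roll":0},
    {"gripper":0,"x":0,"y":0,"z":0,"roll":0},
    {"gripper":0,"x":0,"y":0,"z":0,"roll":0},
    {"gripper":0,"x":0,"y":0,"z":-4,"roll":0},
    {"gripper":0,"x":0,"y":0,"z":-6,"roll":0},
  ],
)

```text
time_s: 15.52
eef_pos: [0.4682, 0.2534, 0.3159]
eef_rot: [0.001, 0.995, -0.099, -0.002]
wrist_force: [1.1, 0.1, -0.3]
opening: 0.443
```

Run:
```python
from h import *
go(.5561,.0115,.30,.5);print(ctrl.get_obs()["opening"])
```

```text
pos [0.4682 0.2534 0.3159] yaw -11.4 shift [13.4  21.97  1.58] roll -11.9
0.44317565659753594
```

Call:
move_arm(
  moves=[
    {"gripper":0,"x":3.3,"y":5.2,"z":0,"roll":0},
    {"gripper":0,"x":3.3,"y":5.2,"z":0,"roll":0},
    {"gripper":0,"x":3.3,"y":5.2,"z":0,"roll":0},
    {"gripper":0,"x":3.3,"y":5.2,"z":0,"roll":0},
    {"gripper":0,"x":0.2,"y":1.2,"z":0,"roll":-6},
  ],
)

```text
time_s: 16.15
eef_pos: [0.5581, 0.0079, 0.317]
eef_rot: [0.0, 0.999, -0.048, 0.001]
wrist_force: [0.2, 0.9, -0.3]
opening: 0.442
```

Call:
move_arm(
  moves=[
    {"gripper":0,"x":0,"y":0,"z":0,"roll":-5.9},
    {"gripper":0,"x":0,"y":0,"z":0,"roll":0},
    {"gripper":0,"x":0,"y":0,"z":0,"roll":0},
  ],
)

```text
time_s: 16.52
eef_pos: [0.5569, 0.0119, 0.3164]
eef_rot: [0.0, 1.0, 0.004, 0.0]
wrist_force: [0.1, -0.2, 0.0]
opening: 0.442
```

Run:
```python
from h import *
go(.5561,.0115,.227,.5)
```

```text
pos [0.5569 0.0119 0.3164] yaw 0.4 shift [-0.08  0.04  8.94] roll -0.1
```

Call:
move_arm(
  moves=[
    {"gripper":0,"x":-0.1,"y":0,"z":4,"roll":0},
    {"gripper":0,"x":0,"y":0,"z":3,"roll":0},
    {"gripper":0,"x":0,"y":0,"z":1.6,"roll":0},
    {"gripper":0,"x":0,"y":0,"z":0.5,"roll":0},
    {"gripper":0,"x":0,"y":0,"z":0.2,"roll":0},
  ],
)

```text
time_s: 17.15
eef_pos: [0.5564, 0.0116, 0.2239]
eef_rot: [0.0, 1.0, 0.004, 0.001]
wrist_force: [-0.4, -0.5, 0.3]
opening: 0.442
```

Call:
move_arm(
  moves=[
    {"gripper":0,"x":0,"y":0,"z":0.1,"roll":0},
    {"gripper":0,"x":0,"y":0,"z":0.1,"roll":0},
  ],
)

```text
time_s: 17.4
eef_pos: [0.5564, 0.0115, 0.2221]
eef_rot: [0.0, 1.0, 0.004, 0.001]
wrist_force: [-2.1, 0.4, 9.9]
opening: 0.442
```

Call:
move_arm(
  moves=[
    {"gripper":0,"x":0,"y":0.15,"z":-0.1,"roll":0},
    {"gripper":0,"x":0,"y":0.1,"z":0,"roll":0},
  ],
)

```text
time_s: 17.65
eef_pos: [0.5561, 0.0089, 0.2225]
eef_rot: [0.0, 1.0, 0.004, 0.0]
wrist_force: [0.5, 1.4, -0.9]
opening: 0.444
```

Call:
move_arm(
  moves=[
    {"gripper":0,"x":0,"y":0.15,"z":0,"roll":0},
  ],
)

```text
time_s: 17.77
eef_pos: [0.5561, 0.0081, 0.2224]
eef_rot: [-0.001, 1.0, 0.004, 0.0]
wrist_force: [-0.3, 8.0, 3.1]
opening: 0.44
```

Call:
move_arm(
  moves=[
    {"gripper":0,"x":0,"y":0.15,"z":0,"roll":0},
  ],
)

```text
time_s: 17.9
eef_pos: [0.5561, 0.0074, 0.2226]
eef_rot: [-0.002, 1.0, 0.004, 0.0]
wrist_force: [0.1, 13.0, 4.5]
opening: 0.444
```

Call:
move_arm(
  moves=[
    {"gripper":0,"x":0,"y":-0.2,"z":0,"roll":0},
    {"gripper":62,"x":0,"y":0,"z":0,"roll":0},
    {"gripper":62,"x":0,"y":0,"z":0,"roll":0},
    {"gripper":62,"x":0,"y":0,"z":-4,"roll":0},
    {"gripper":62,"x":0,"y":0,"z":-6,"roll":0},
  ],
)

```text
time_s: 18.52
eef_pos: [0.555, 0.0078, 0.3211]
eef_rot: [-0.0, 1.0, 0.004, -0.003]
wrist_force: [1.1, -0.4, 0.6]
opening: 0.622
```

Call:
move_arm(
  moves=[
    {"gripper":75,"x":0,"y":0,"z":0,"roll":0},
    {"gripper":75,"x":0,"y":0,"z":0,"roll":0},
  ],
)

```text
time_s: 18.77
eef_pos: [0.5558, 0.0079, 0.3221]
eef_rot: [0.0, 1.0, 0.004, 0.0]
wrist_force: [0.5, 0.1, -1.7]
opening: 0.75
```

Run:
```python
from h import *
cam("wrist","w9");K=L("w9");go(.4844,.3288,.30,-11.4)
im=cv2.imread("pics/w9.png");g=im.mean(2).astype(int)
for x,y in((-.02,.012),(.02,.012)):print("exp",np.round(proj(K,(.5561+x,-.0036+y,.062))),np.round(proj(K,(.5561+x,-.0036+y,.012))),"stop",np.round(proj(K,(.5561+x,-.0036+.026,.012))))
for u in(297,320,342):
    d=np.diff(g[150:330,u]);print(u,[(int(i+150),int(d[i])) for i in np.where(abs(d)>20)[0]])
```

```text
pos [0.5554 0.008  0.3211] yaw 0.5 shift [ -6.82 -32.14   2.13] roll 11.9
exp [286. 243.] [291. 224.] stop [291. 206.]
exp [350. 244.] [344. 224.] stop [345. 206.]
297 [(150, 43), (157, -56), (163, 32), (178, -31), (179, -22), (222, 32), (223, 30), (240, 42), (241, 115)]
320 [(150, 43), (177, -55), (202, 21), (203, 59), (204, 24), (208, 50), (210, 35), (213, -97), (222, -37), (234, 28), (238, -26), (240, 39), (241, 112)]
342 [(150, 42), (162, 56), (163, 61), (164, -33), (168, -35), (170, -45), (173, 26), (174, 27), (176, 21), (177, 40), (179, -85), (180, -50), (187, -29), (222, 29), (240, 60), (241, 87), (272, -48), (275, -62), (276, -33), (277, -52), (310, 67), (311, 99)]
```

Call:
move_arm(
  moves=[
    {"gripper":75,"x":-1.1,"y":-5.35,"z":0,"roll":0},
    {"gripper":75,"x":-1.1,"y":-5.35,"z":0,"roll":0},
    {"gripper":75,"x":-1.1,"y":-5.35,"z":0,"roll":0},
    {"gripper":75,"x":-1.1,"y":-5.35,"z":0,"roll":0},
    {"gripper":75,"x":-1.1,"y":-5.35,"z":0,"roll":0},
  ],
)

```text
time_s: 19.45
eef_pos: [0.4975, 0.2764, 0.3201]
eef_rot: [0.001, 1.0, 0.004, -0.002]
wrist_force: [1.0, 0.7, 0.1]
opening: 0.747
```

Call:
move_arm(
  moves=[
    {"gripper":75,"x":-1.3,"y":-5.35,"z":0,"roll":6},
    {"gripper":75,"x":0,"y":0,"z":2,"roll":6},
    {"gripper":75,"x":0,"y":0,"z":0,"roll":0},
    {"gripper":75,"x":0,"y":0,"z":0,"roll":0},
  ],
)

```text
time_s: 19.95
eef_pos: [0.4852, 0.3278, 0.3015]
eef_rot: [0.0, 0.995, -0.1, -0.001]
wrist_force: [0.3, 0.3, -0.1]
opening: 0.753
```

Run:
```python
from h import *
go(.4844,.3288,.231,-11.4)
```

```text
pos [0.4852 0.3278 0.3015] yaw -11.4 shift [-0.08 -0.09  7.05] roll -0.0
```

Call:
move_arm(
  moves=[
    {"gripper":75,"x":-0.05,"y":-0.1,"z":4,"roll":0},
    {"gripper":75,"x":0,"y":0,"z":3,"roll":0},
    {"gripper":0,"x":0,"y":0,"z":0,"roll":0},
    {"gripper":0,"x":0,"y":0,"z":0,"roll":0},
    {"gripper":0,"x":0,"y":0,"z":0,"roll":0},
  ],
)

```text
time_s: 20.58
eef_pos: [0.4856, 0.3296, 0.234]
eef_rot: [-0.001, 0.995, -0.1, 0.001]
wrist_force: [-0.8, -0.2, -1.4]
opening: 0.452
```

Call:
move_arm(
  moves=[
    {"gripper":0,"x":0,"y":0,"z":0,"roll":0},
    {"gripper":0,"x":0,"y":0,"z":0,"roll":0},
  ],
)

```text
time_s: 20.82
eef_pos: [0.485, 0.3296, 0.2328]
eef_rot: [-0.0, 0.995, -0.1, 0.0]
wrist_force: [-0.3, 0.3, -0.5]
opening: 0.452
```

Call:
move_arm(
  moves=[
    {"gripper":0,"x":0,"y":0,"z":-4,"roll":0},
    {"gripper":0,"x":0,"y":0,"z":-6,"roll":0},
    {"gripper":0,"x":0,"y":0,"z":-2,"roll":0},
    {"gripper":0,"x":0,"y":0,"z":0,"roll":0},
  ],
)

```text
time_s: 21.32
eef_pos: [0.4853, 0.3298, 0.3546]
eef_rot: [-0.001, 0.995, -0.1, 0.002]
wrist_force: [-0.6, -0.0, -0.7]
opening: 0.457
```

Run:
```python
from h import *
go(.5561,-.0036+.0305,.33,.5)
```

```text
pos [0.4853 0.3298 0.3546] yaw -11.5 shift [12.95 28.29  2.43] roll -12.0
```

Call:
move_arm(
  moves=[
    {"gripper":0,"x":2.6,"y":5.6,"z":0,"roll":0},
    {"gripper":0,"x":2.6,"y":5.6,"z":0,"roll":0},
    {"gripper":0,"x":2.6,"y":5.6,"z":0,"roll":0},
    {"gripper":0,"x":2.6,"y":5.6,"z":0,"roll":0},
    {"gripper":0,"x":2.5,"y":5.6,"z":0,"roll":-6},
  ],
)

```text
time_s: 21.95
eef_pos: [0.555, 0.0276, 0.3501]
eef_rot: [-0.0, 0.999, -0.047, -0.001]
wrist_force: [0.8, 0.9, -0.2]
opening: 0.454
```

Call:
move_arm(
  moves=[
    {"gripper":0,"x":0,"y":0,"z":2,"roll":-6},
    {"gripper":0,"x":0,"y":0,"z":0,"roll":0},
    {"gripper":0,"x":0,"y":0,"z":0,"roll":0},
  ],
)

```text
time_s: 22.32
eef_pos: [0.5551, 0.0301, 0.3315]
eef_rot: [-0.0, 1.0, 0.004, -0.001]
wrist_force: [-0.4, 0.4, -1.5]
opening: 0.449
```

Run:
```python
from h import *
go(.5561,.0288,.257,.5);print(ctrl.get_obs()["opening"])
cam("wrist","w10");cam("side","sd2")
```

```text
pos [0.5551 0.0301 0.3315] yaw 0.4 shift [0.11 0.13 7.45] roll -0.1
0.4486331379223026
```

Call:
move_arm(
  moves=[
    {"gripper":0,"x":0.1,"y":0.13,"z":2.5,"roll":0},
    {"gripper":0,"x":0,"y":0,"z":2,"roll":0},
    {"gripper":0,"x":0,"y":0,"z":0,"roll":0},
  ],
)

```text
time_s: 22.8
eef_pos: [0.5558, 0.029, 0.2862]
eef_rot: [-0.0, 1.0, 0.005, -0.001]
wrist_force: [-0.6, 0.1, -1.4]
opening: 0.452
```

Call:
move_arm(
  moves=[
    {"gripper":0,"x":0,"y":0,"z":1,"roll":0},
    {"gripper":0,"x":0,"y":0,"z":1,"roll":0},
    {"gripper":0,"x":0,"y":0,"z":0,"roll":0},
  ],
)

```text
time_s: 23.18
eef_pos: [0.5561, 0.0283, 0.2664]
eef_rot: [-0.0, 1.0, 0.005, -0.001]
wrist_force: [0.5, 0.0, -0.6]
opening: 0.455
```

Call:
move_arm(
  moves=[
    {"gripper":0,"x":0,"y":0,"z":0.7,"roll":0},
    {"gripper":0,"x":0,"y":0,"z":0,"roll":0},
  ],
)

```text
time_s: 23.42
eef_pos: [0.5563, 0.0281, 0.2597]
eef_rot: [-0.0, 1.0, 0.004, -0.0]
wrist_force: [0.3, -0.7, -0.6]
opening: 0.453
```

Call:
move_arm(
  moves=[
    {"gripper":0,"x":0,"y":0.03,"z":0.8,"roll":0},
    {"gripper":0,"x":0,"y":0,"z":0,"roll":0},
  ],
)

```text
time_s: 23.68
eef_pos: [0.5562, 0.0279, 0.2514]
eef_rot: [-0.0, 1.0, 0.004, -0.001]
wrist_force: [-0.4, 0.5, -0.9]
opening: 0.455
```

Call:
move_arm(
  moves=[
    {"gripper":0,"x":0,"y":0.03,"z":0.4,"roll":0},
    {"gripper":0,"x":0,"y":0,"z":0,"roll":0},
  ],
)

```text
time_s: 23.92
eef_pos: [0.5564, 0.0276, 0.2479]
eef_rot: [-0.0, 1.0, 0.004, -0.0]
wrist_force: [0.8, 0.2, -0.1]
opening: 0.458
```

Call:
move_arm(
  moves=[
    {"gripper":0,"x":0,"y":0.03,"z":0.2,"roll":0},
    {"gripper":0,"x":0,"y":0,"z":0,"roll":0},
  ],
)

```text
time_s: 24.18
eef_pos: [0.5565, 0.0272, 0.2461]
eef_rot: [-0.0, 1.0, 0.004, -0.0]
wrist_force: [-0.1, 0.6, -0.9]
opening: 0.451
```

Call:
move_arm(
  moves=[
    {"gripper":0,"x":0,"y":0.03,"z":0.2,"roll":0},
    {"gripper":0,"x":0,"y":0,"z":0,"roll":0},
  ],
)

```text
time_s: 24.42
eef_pos: [0.5564, 0.0269, 0.244]
eef_rot: [-0.0, 1.0, 0.004, -0.0]
wrist_force: [-0.4, 0.0, -1.2]
opening: 0.457
```

Call:
move_arm(
  moves=[
    {"gripper":0,"x":0,"y":0,"z":0.15,"roll":0},
    {"gripper":0,"x":0,"y":0,"z":0,"roll":0},
  ],
)

```text
time_s: 24.68
eef_pos: [0.5565, 0.0269, 0.2426]
eef_rot: [0.0, 1.0, 0.004, 0.0]
wrist_force: [0.6, -0.8, -0.9]
opening: 0.453
```

Call:
move_arm(
  moves=[
    {"gripper":0,"x":0,"y":0,"z":0.1,"roll":0},
    {"gripper":0,"x":0,"y":0,"z":0,"roll":0},
  ],
)

```text
time_s: 24.92
eef_pos: [0.5567, 0.0267, 0.2419]
eef_rot: [0.0, 1.0, 0.004, 0.0]
wrist_force: [0.4, -2.6, 1.5]
opening: 0.449
```

Call:
move_arm(
  moves=[
    {"gripper":0,"x":0,"y":0.04,"z":0.1,"roll":0},
    {"gripper":0,"x":0,"y":0,"z":0,"roll":0},
  ],
)

```text
time_s: 25.18
eef_pos: [0.5567, 0.0263, 0.241]
eef_rot: [0.0, 1.0, 0.004, 0.0]
wrist_force: [0.4, -3.0, 1.9]
opening: 0.457
```

Call:
move_arm(
  moves=[
    {"gripper":0,"x":0,"y":0.02,"z":0.1,"roll":0},
    {"gripper":0,"x":0,"y":0,"z":0,"roll":0},
  ],
)

```text
time_s: 25.42
eef_pos: [0.5569, 0.0261, 0.2402]
eef_rot: [0.0, 1.0, 0.004, 0.001]
wrist_force: [0.7, -3.8, 3.7]
opening: 0.455
```

Call:
move_arm(
  moves=[
    {"gripper":0,"x":0,"y":0.04,"z":0.1,"roll":0},
    {"gripper":0,"x":0,"y":0,"z":0,"roll":0},
  ],
)

```text
time_s: 25.68
eef_pos: [0.5569, 0.0257, 0.2395]
eef_rot: [0.0, 1.0, 0.004, 0.001]
wrist_force: [-1.2, -3.9, 6.9]
opening: 0.456
```

Call:
move_arm(
  moves=[
    {"gripper":0,"x":0,"y":0.02,"z":0.1,"roll":0},
    {"gripper":0,"x":0,"y":0,"z":0,"roll":0},
  ],
)

```text
time_s: 25.92
eef_pos: [0.5571, 0.0256, 0.2393]
eef_rot: [0.0, 1.0, 0.004, 0.001]
wrist_force: [-3.5, -3.1, 13.5]
opening: 0.456
```

Call:
move_arm(
  moves=[
    {"gripper":0,"x":0,"y":0.03,"z":0.1,"roll":0},
    {"gripper":0,"x":0,"y":0,"z":0,"roll":0},
  ],
)

```text
time_s: 26.18
eef_pos: [0.5571, 0.0256, 0.2391]
eef_rot: [-0.0, 1.0, 0.004, 0.001]
wrist_force: [-5.0, -1.2, 19.8]
opening: 0.452
```

Run:
```python
from h import *
a,K=cam("scene","s4");b,S=cam("side","sd4")
A=a["img"][185:285,285:410,::-1];
print([np.round(proj(K,(.5561+dx,-.0036+x,z))) for dx,x,z in((-.02,.012,.012),(-.02,.012,.062),(-.02,.028,.012),(-.03,.026,.012),(-.02,.012,.017),(-.02,.028,.017))])
A=cv2.resize(A,(750,600),interpolation=cv2.INTER_CUBIC);cv2.imwrite("pics/fin.png",A)
print(ctrl.get_obs())
```

```text
[array([355., 248.]), array([355., 223.]), array([349., 251.]), array([353., 252.]), array([355., 245.]), array([349., 248.])]
{'time_s': 26.275, 'q': array([-1.67118051e-01,  3.49142613e-01,  1.76852119e+00,  3.22512403e-04,
        1.02244409e+00, -1.76017020e-01]), 'dq': array([-2.13621217e-03,  2.80829935e-04,  1.34295092e-03,  3.85520363e-05,
        2.49853585e-04, -4.41287012e-04]), 'joint_efforts': array([  0.8761543 , -36.96973443, -24.50085998,   0.47931327,
        -1.93209864,  -0.21020624]), 'eef_pos': array([0.55713091, 0.02552176, 0.23908422]), 'eef_rot': array([-8.91010785e-06,  9.99990186e-01,  4.36551126e-03,  7.54986480e-04]), 'wrist_force': array([-4.88314704, -1.67958383, 20.26670342]), 'torque': array([-0.16601782,  1.21325634, -0.22683058]), 'opening': 0.45417904689293076}
```

View pics/fin.png

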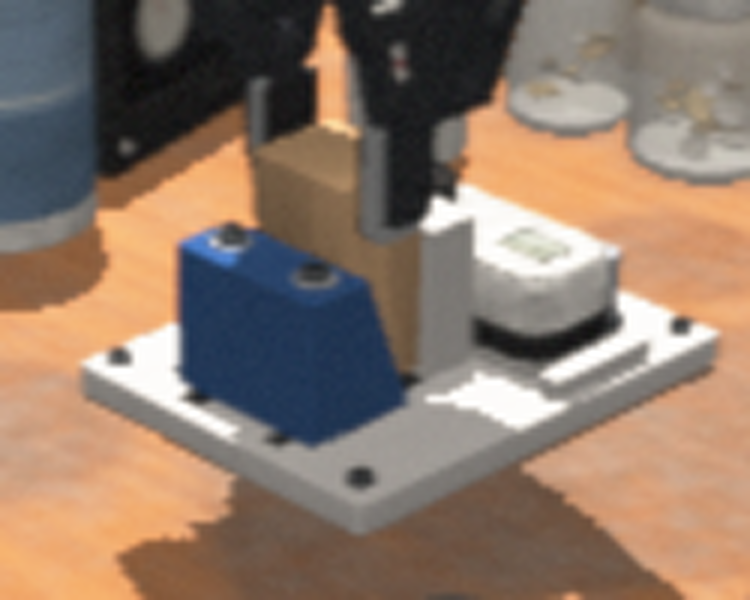

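The final view shows the row in order: meter, two packers, then the wedge upright and flush between the last packer and the stop. The wedge foot at (410,372) sits above the packer's foot at (418,380), and the plate slot shows beneath it, so it stands about 2.5 mm clear. Next I'll check that the push stays steady.

Call:
move_arm(
  moves=[
    {"gripper":0,"x":0,"y":0,"z":0,"roll":0},
    {"gripper":0,"x":0,"y":0,"z":0,"roll":0},
    {"gripper":0,"x":0,"y":0,"z":0,"roll":0},
    {"gripper":0,"x":0,"y":0,"z":0,"roll":0},
  ],
)

```text
time_s: 26.78
eef_pos: [0.5571, 0.0255, 0.2391]
eef_rot: [0.0, 1.0, 0.004, 0.001]
wrist_force: [-6.0, -1.3, 19.7]
opening: 0.453
```

Run:
```python
from h import *
ctrl.hand_in();o=ctrl.get_obs();print(o["time_s"],o["wrist_force"],o["opening"])
```

```text
the job is handed in; nothing more can be done
the job is handed in; nothing more can be done
```

The job is handed in. The meter sits upright in the cradle with its long side against both pins. Two packers stand close against it, and the wedge is jammed between the second packer and the stop. The third packer is still in the rack, and the jar, oil bottle and loupe were not touched.

- **Hold:** the gripper still has the wedge and is pressing down with about 20 N. Over the last 0.5 s that force and the arm's position stayed steady. The job took about 27 s.
- **Jam height:** I put the wedge foot about 2.3 mm above the plate from the arm's height and about 2.5 mm from the last picture. The margin is small and both figures are only good to about 1 mm, but the plate slot is visible under the wedge.
- **Small disagreements:** camera measurements differed by 1–2 mm, within the stated calibration. A sideways force of about 6 N remains across the row at the wrist. It was steady, so I left it.

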